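Run in a rotary damper on the flywheel rig

ROBOT

A 7-joint arm with a two-finger parallel gripper is mounted at the origin on the work surface. World frame = base frame: x ahead of the robot, y to its left, z up, the work surface at z = 0. Lengths are in m, angles in degrees, forces in N, time in s.
With the tool pointing down it reaches from about 0.425 to 1.025 m from the base axis. Payload 9.4 kg.
Tool frame: the origin (TCP) lies at the very end of the fingers, on their centre line; the grasp point (between the pads) lies 19 mm behind it (arm.pinch_z is the distance from the TCP to the grasp point, in m); z points along the fingers, y is the line along which they close (so a half turn about z gives the same grasp; the last joint's range is limited). The gripper opens to 85 mm and grips with 20 to 120 N. Pads are 22 mm wide; open, the fingers measure 114 mm over their backs; the gripper's body (76 mm by 85 mm) begins 54 mm behind the grasp point. The pads swing forward as they close: fully open they stand 13 mm farther back than shut.
Start: joints at [59.891, 34.337, -0.143, 91.639, 0.103, 54.024, -4.572], TCP at [0.315, -0.653, 0.231] pointing down, gripper open.
Joint ranges: [-147.43, 147.43], [-19.82, 112.94], [-74.19, 73.91], [6.32, 146.72], [-59.91, 239.91], [6.04, 106.73], [-150.56, 150.56]. Speed limits (degrees/s): [127.2, 127.2, 172.46, 172.46, 180, 180, 180].

INTERFACE

Orientations are given as a 3x3 rotation matrix whose columns are the frame's x, y, z axes.
In Python, from workcell import monitor, capture, calibration, order, arm gives the robot as it stands.
- The arm moves only by the shell command python3 -m inch 'ROWS' [FORCE]. ROWS is JSON, a list that holds one entry, the list of rows, each a list of 5 numbers: the shift along the tool's x, y, z in m, then the turn about the tool's z in rad, then the finger opening in m, from 0 to 0.0854. In form: [[[tx, ty, tz, spin, fingers], ...]]. A call has 1 to 12 rows; each row shifts and turns the commanded pose from where the row before left it, along the tool's axes as they then stand; what a row does not reach is not made up. A row lasts 1/12 s, in which the tool goes at most 41.7 mm and 7.16 degrees, less where a joint would pass 70% of its speed; a pose out of reach is approached as far as the arm can. A call is refused whole if a number of a shift passes 0.0417 or a number of a turn 0.125, either way. A call with a gripper value outside its range is refused whole. The fingers move at their own pace and stop on an object; FORCE is the grip in N (left out, the last holds). Time passes only in rows, so rows that do not move let the fingers close. It gives the time, the measured TCP pose, the force, the opening and the grip force at its end, in the units of the state.
- monitor.state(): the state, without advancing time (a new reading comes with each control period).
- capture(name): name is "scene" or "top"; returns the picture (400x640x3 uint8, blue, green, red); there is no depth.
- calibration(name): a dict with "mtx" (3x3 intrinsics, pixels), "R" (3x3) and "t" (3): a world point X has camera coordinates R X + t. Camera axes: x right, y down, z forward; pixel columns grow to the right and rows downward; lengths in m; the calibration is good to about 2 mm. A picture is of the moment at which its call begins. calibration takes no time and is no camera call.
- order.close_job(): hands the job in; it is judged then, once.
The state is a dict: "t": time; "q": joint angles; "joint_velocities": joint speeds; "joint_efforts": joint torques, N m; "tool_pos": TCP position; "eef_rot": TCP orientation; "contact_force": force on the tool from outside, world axes, zero at the start; "moment": the same for the moment, N m; "gripper_width": finger opening in m; "gripper_force": force on a finger pad.
Only numpy, scipy, OpenCV 4.12 (cv2) and the standard library are available. Lean on these libraries where they do the work, as an engineer would, in place of code of your own. Each camera call takes 0.05 s, during which the arm holds its last target. There are 200 camera calls.

TASK

Run in the rotary damper: take the crank by its grip and turn it counter-clockwise (seen from above), so that the damper drags the steel flywheel round, and keep the flywheel itself at 20 turns a minute, between 18 and 22, for at least 6 seconds without a break and never above 25. Then bring the flywheel to rest with its lug in line with the pointer and let go of the crank, all at rest. Do not touch the flywheel or turn it backwards, and leave the drag shoe, bottle, specimen, weight and screwdriver where they are.

Things in the scene. Friction and masses are not known exactly. Their poses are not given: they have to be found in the camera images.
- axis (a point): Point on the vertical axis about which flywheel and crank turn, on the upper face (18 mm above the table) of the rig's aluminium fixture plate (420 x 340 x 18 mm), which is bolted down, elsewhere and turned by up to 26 degrees each time. x axis: from the axis towards the pointer.
- pointer (a point): The point, 138 mm from the axis and 57 mm above the table, at which the fixed steel pointer aims: a level cone with its tip 154 mm from the axis, lying on a low dark steel block (centre 188 mm from the axis; top of the cone 60 mm above the table). The lug's top centre lies exactly here when the lug is in line.
- flywheel (a joint): Angle of the flywheel in rad, counter-clockwise positive seen from above, counting on over turns; 0 and every multiple of 2 pi: lug in line with the pointer. 20 turns a minute are 2.09 rad/s. Nominal inertia 0.060 kg m2 (-25 to +30 %). Drag: dry friction of bearing and shoe, nominally 0.063 N m in all (unknown, from 0.04 to 0.1), and 0.004 N m s/rad viscous. Starts at rest anywhere.
- damper (a point): Top centre, on the axis, 85 mm above the table, of the damper: a black ribbed cylinder, 84 mm across, on the flywheel, turning with it. It alone drives the flywheel: torque = 0.05 N m s/rad x (crank speed - flywheel speed), both seen from the table. So the flywheel runs up in about 1.2 s, lags the crank by 1 to 2.2 rad/s when running, and stops when the crank does.
- shoe: Drag shoe: a loose steel block, 28 x 34 x 40 mm, 0.25 kg, that stands in a steel guide and rubs on the upper face of the flywheel 108 mm from the axis, on the side away from the pointer; its top is 97 mm above the table, guide and bracket reach 87 mm. Origin at its underside. It stays in its guide.
- lug (a point): Top centre of the lug, a steel block on the rim of the flywheel: 32 mm wide (tangential), from 126 to 150 mm from the axis, level with the upper face (57 mm above the table). This point is 138 mm from the axis. x axis outwards.
- wheel (a point): Centre of the upper face, 57 mm above the table, of the flywheel: a steel disc, 260 mm diameter, 17 mm thick, nominally 7 kg; x axis towards the lug.
- grip_mid (a point): Middle of the crank's upright black grip, 140 mm above the table, 70 mm from the axis; starts anywhere on its circle. The grip (30 mm diameter, 106 to 166 mm above the table) spins freely on its pin, so the hand can keep its yaw. Below it the flat crank arm, 28 mm wide, 87 to 99 mm above the table, hub cap to 102 mm, turns without limit; nothing else of the rig is higher.
- oil_bottle: White plastic bottle with a black cap, 52 mm diameter, 115 mm high, beside the rig; origin at its underside. To be left alone.
- specimen: Flat white bent panel, about 120 mm long, 6 mm thick, lying beside the rig; origin at its underside. To be left alone.
- weight: Brass knobbed weight, 52 mm diameter, 58 mm high, 0.5 kg, beside the rig; origin at its underside. To be left alone.
- driver: Screwdriver lying beside the rig; origin at its underside. To be left alone.

How it is judged:
By the outcome, as a careful person would: the job done as asked, in the order asked, and still so for the second after the job is handed in, with the robot touching nothing.
It also fails if it takes over 72 s, if anything falls off the work surface, if the arm or the gripper's body presses on something with over 40 N, if the wrist force passes 120 N, or if a joint passes its speed limit or range.

## Working session

There is one attempt and no reset: what is moved stays moved. The work goes in short steps, Python scripts to look and compute and a shell command to move; the robot and the scene stay as the last step left them, time stands still between calls to the robot, and variables do not carry over. Pictures are saved under pics/ and viewed, at most 10 in all, crops included, and the job is handed in when it is done.

```bash
ls; mkdir -p pics; python3 - <<'E'
from workcell import monitor,capture,calibration,arm
import cv2
for n in("scene","top"):
    cv2.imwrite(f"pics/{n}0.png",capture(n)); c=calibration(n); print(n,c)
s=monitor.state(); print(s); print(arm.pinch_z,[a for a in dir(arm) if a[0]!='_'])
E
```

```text
pics
scene {'mtx': array([[370.79540366,   0.        , 319.50114823],
       [  0.        , 370.79540366, 198.9641987 ],
       [  0.        ,   0.        ,   1.        ]]), 'R': array([[ 0.74484614,  0.66716625, -0.00966577],
       [ 0.47063545, -0.53559122, -0.70117353],
       [-0.47297622,  0.51771734, -0.71292514]]), 't': array([-0.46854579, -0.17116399,  1.26389039])}
top {'mtx': array([[445.9995198 ,   0.        , 319.72754265],
       [  0.        , 445.9995198 , 203.30669897],
       [  0.        ,   0.        ,   1.        ]]), 'R': array([[-0.00900158, -0.99994373, -0.0056126 ],
       [-0.99398242,  0.0095604 , -0.10912173],
       [ 0.10916925,  0.00459656, -0.99401255]]), 't': array([0.03673835, 0.57051638, 1.16454465])}
{'t': 0.1, 'q': array([59.89074246, 34.38096616, -0.14620279, 91.67569441,  0.10411156,
       54.02308241, -4.57070375]), 'joint_velocities': array([-0.1069515 , -0.08930789, -0.00319946, -0.07992851,  0.10327496,
       -0.11911276,  0.00691681]), 'joint_efforts': array([ 5.41771733e-03, -7.78000832e+01,  1.57038957e+00, -2.58626747e+01,
        1.26884648e-02,  5.52923200e-03,  4.67953339e-05]), 'tool_pos': array([ 0.3143816 , -0.65283461,  0.23049423]), 'eef_rot': array([[ 9.00921811e-01,  4.33980835e-01, -7.25091825e-04],
       [ 4.33981419e-01, -9.00921041e-01,  1.18564386e-03],
       [-1.38703769e-04, -1.38284879e-03, -9.99999034e-01]]), 'contact_force': array([-0.81932392,  0.29762244, -0.18975514]), 'moment': array([0.03808127, 0.01594168, 0.06183704]), 'gripper_force': 0.0, 'gripper_width': 0.08565327441260878}
0.0187 ['MotionError', 'pinch_z']
```

View pics/top0.png

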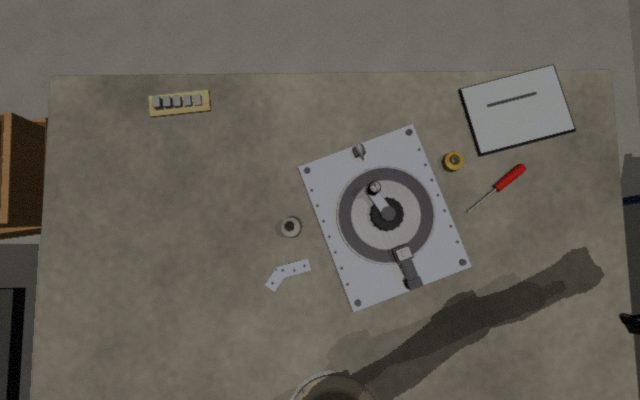

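View pics/scene0.png

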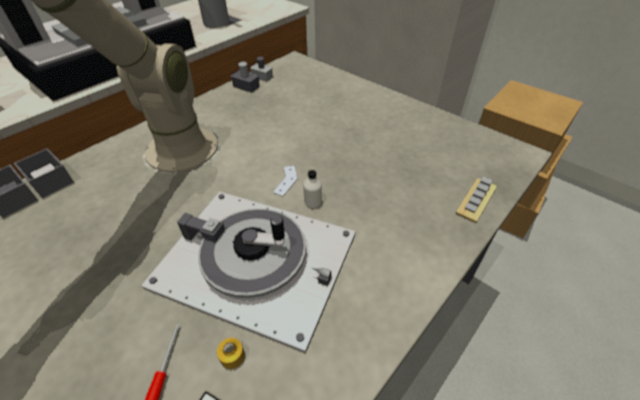

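The top view shows the hub at about (387,213), the grip at (375,187), the pointer block at (360,151) and the shoe at (404,254). I still have to find the lug, so I'll enlarge both crops.

```bash
cat >h.py <<'E'
from workcell import monitor,capture,calibration
import numpy as np,cv2
C={n:calibration(n) for n in("top","scene")}
def unproj(n,uv,z):
    c=C[n];d=c["R"].T@np.linalg.inv(c["mtx"])@np.array([uv[0],uv[1],1.]);o=-c["R"].T@c["t"]
    return o+d*(z-o[2])/d[2]
def proj(n,X):
    c=C[n];p=c["mtx"]@(c["R"]@np.asarray(X,float)+c["t"]);return p[:2]/p[2]
E
python3 - <<'E'
from h import *
t=cv2.imread("pics/top0.png")
# plate corners: bolts/hull of bright plate
for n,uv,z in[("hub",(388,213),.102),("damper",(387,213),.085),("grip top",(375,187),.166),("ptr",(360,151),.06),("shoe",(404,254),.097)]:print(n,unproj("top",uv,z))
a=cv2.resize(t[115:315,285:485],None,fx=2.9,fy=2.9,interpolation=cv2.INTER_CUBIC)
cv2.imwrite("pics/tc.png",cv2.convertScaleAbs(a,alpha=1.5,beta=10))
s=cv2.imread("pics/scene0.png")[180:345,140:360]
cv2.imwrite("pics/sc.png",cv2.convertScaleAbs(cv2.resize(s,None,fx=3.5,fy=3.5,interpolation=cv2.INTER_CUBIC),alpha=1.3,beta=10))
E
```

```text
hub [ 0.53690921 -0.14029391  0.102     ]
damper [ 0.53840267 -0.14027166  0.085     ]
grip top [ 0.59390546 -0.10139472  0.166     ]
ptr [ 0.70606653 -0.07665639  0.06      ]
shoe [ 0.43413963 -0.1783488   0.097     ]
```

View pics/tc.png

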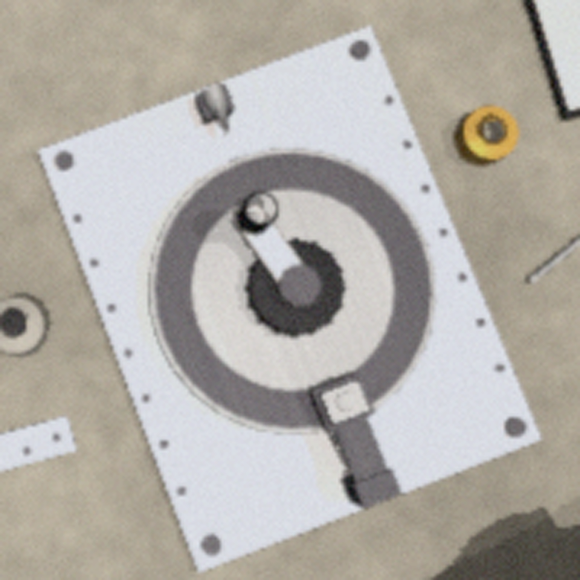

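View pics/sc.png

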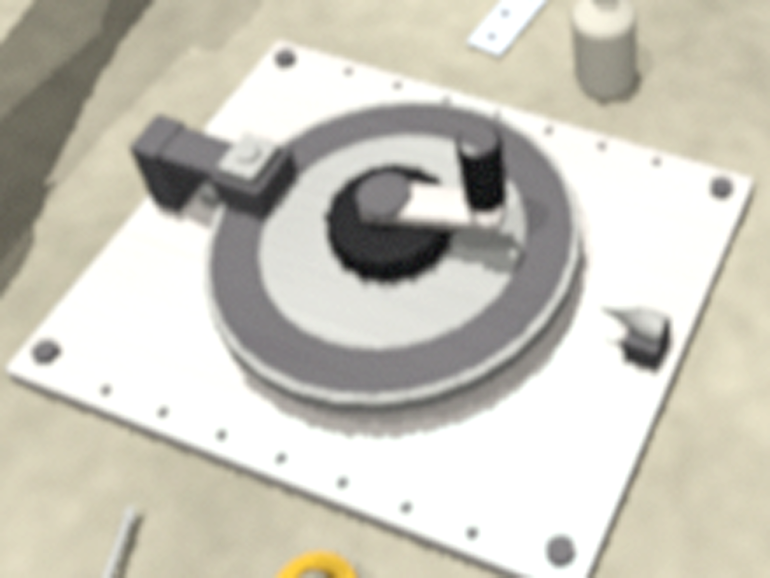

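The crops show the plate with corners at crop pixels (372,27), (540,440), (198,571) and (40,150). The cone tip is at (226,130), the grip top near (265,207) and the hub cap at (298,285). No lug is visible, so it must be hidden beneath the shoe bracket at about (350,450), opposite the pointer.

```bash
python3 - <<'E'
from h import *
from scipy.optimize import minimize
f=lambda x,y:(285+x/2.9-.33,115+y/2.9-.33)
P=[unproj("top",f(*p),.018)[:2] for p in[(372,27),(540,440),(198,571),(40,150)]]
print("corners",np.round(P,4),"centre",np.mean(P,0))
for a,b in((1,0),(2,3),(2,1),(3,0)):
    d=P[b]-P[a];print(np.hypot(*d),np.degrees(np.arctan2(d[1],d[0])))
th=np.linspace(0,2*np.pi,360)
def score(im,n,x,y,r,z):
    def samp(r):
        q=np.array([proj(n,(x+r*np.cos(t),y+r*np.sin(t),z)) for t in th],np.float32)
        return cv2.remap(im,q[:,0].reshape(1,-1),q[:,1].reshape(1,-1),1)[0]
    return np.mean(np.clip(samp(r+.003)-samp(r-.003),-40,40))
for n in("top","scene"):
    g=cv2.GaussianBlur(cv2.imread(f"pics/{n}0.png",0).astype(np.float32),(0,0),.8)
    for nm,x0,r,z in(("damper",(.537,-.14),.042,.085),("rim",(.537,-.14),.130,.057),):
        best=max(((abs(score(g,n,x0[0]+i*.001,x0[1]+j*.001,r,z)),x0[0]+i*.001,x0[1]+j*.001) for i in range(-8,9) for j in range(-8,9)))
        print(n,nm,best)
print("tip",unproj("top",f(226,130),.054),"grip top",unproj("top",f(265,207),.166),unproj("top",f(262,210),.166))
print("scene grip top",unproj("scene",(140+480/3.5,180+135/3.5),.166))
E
```

```text
corners [[ 0.7902 -0.228 ]
 [ 0.3993 -0.3698]
 [ 0.284  -0.0536]
 [ 0.6745  0.0888]] centre [ 0.53699225 -0.14064561]
0.41586036436931484 19.93848561381785
0.4156851138610737 20.031413377154326
0.33654458282523714 -69.95605301627094
0.3372191479355837 -69.92639478952648
top damper (np.float32(34.97359), 0.537, -0.138)
top rim (np.float32(23.333302), 0.534, -0.138)
scene damper (np.float32(19.3121), 0.539, -0.14300000000000002)
scene rim (np.float32(31.53998), 0.544, -0.14400000000000002)
tip [ 0.68436005 -0.08366133  0.054     ] grip top [ 0.59617163 -0.10394809  0.166     ] [ 0.59370326 -0.10142551  0.166     ]
scene grip top [ 0.59268456 -0.09658145  0.166     ]
```

```bash
python3 -m inch '[[[0.012,-0.009,0,0,0.0854],[0.0246,-0.0188,0,0,0.0854],[0.0246,-0.0188,0,0,0.0854],[0.0246,-0.0188,0,0,0.0854],[0.0246,-0.0188,0,0,0.0854],[0.0246,-0.0188,0,0,0.0854],[0.0246,-0.0188,0,0,0.0854],[0.0246,-0.0188,0,0,0.0854],[0.0246,-0.0188,0,0,0.0854],[0.0246,-0.0188,0,0,0.0854],[0.0246,-0.0188,0,0,0.0854],[0.0246,-0.0188,0,0,0.0854]]]' 40
python3 -m inch '[[[0.0246,-0.0188,0,0,0.0854],[0.0246,-0.0188,0,0,0.0854],[0.0246,-0.0188,0,0,0.0854],[0.0246,-0.0188,0,0,0.0854],[0.0246,-0.0188,0,0,0.0854],[0.0246,-0.0188,0,0,0.0854],[0.0246,-0.0188,0,0,0.0854],[0.018,-0.014,0,0,0.0854],[0,0,0,0,0.0854],[0,0,0,0,0.0854]]]'
cat >>h.py <<'E'
A=np.array([.537,-.1395])
def togo(x,y,z):
    s=monitor.state();d=np.array([x,y,z])-s["tool_pos"]
    print("t",s["t"],"pos",s["tool_pos"].round(4),"tool shift",(s["eef_rot"].T@d).round(4),"yaw",np.degrees(np.arctan2(s["eef_rot"][1,0],s["eef_rot"][0,0])).round(2),"tilt",s["eef_rot"][:,2].round(4))
E
python3 -c "
from h import *
togo(.5945,-.1005,.121); print(monitor.state()['q'])"
```

```text
t: 1.1
tool_pos: [0.4759, -0.3336, 0.2312]
eef_rot: [[0.901, 0.434, -0.0], [0.434, -0.901, 0.0], [0.0, -0.0, -1.0]]
contact_force: [0.1, 0.1, -0.6]
gripper_width: 0.0853
gripper_force: 0.0
t: 1.93
tool_pos: [0.5837, -0.1199, 0.231]
eef_rot: [[0.899, 0.437, -0.001], [0.437, -0.899, 0.001], [-0.0, -0.001, -1.0]]
contact_force: [-0.5, -1.2, 0.6]
gripper_width: 0.0854
gripper_force: 0.0
t 1.9333 pos [ 0.5837 -0.1199  0.231 ] tool shift [ 0.0182 -0.0126  0.11  ] yaw 25.93 tilt [-6.e-04  6.e-04 -1.e+00]
[  7.91694506  25.48585091  -2.47836917 108.94303549   1.44390186
  45.63610351 -59.40031299]
```

```bash
python3 -m inch '[[[0.009,-0.0063,0.005,0,0.0854],[0.0092,-0.0063,0.015,0,0.0854],[0,0,0.018,0,0.0854],[0,0,0.018,0,0.0854],[0,0,0.018,0,0.0854],[0,0,0.016,0,0.0854],[0,0,0.01,0,0.0854],[0,0,0.006,0,0.0854],[0,0,0.004,0,0.0854],[0,0,0,0,0.0854]]]' 
python3 -c "
from h import *
togo(.5945,-.1005,.121)
a,b=capture('top'),capture('scene')
f=lambda i,y,x,h,w:cv2.resize(i[y:y+h,x:x+w],None,fx=3,fy=3,interpolation=2)
cv2.imwrite('pics/g1.png',cv2.convertScaleAbs(np.hstack([f(a,120,320,190,130),f(b,150,190,190,130)]),alpha=1.4,beta=10))"
```

```text
t: 2.77
tool_pos: [0.5944, -0.1034, 0.1208]
eef_rot: [[0.901, 0.433, -0.001], [0.433, -0.901, -0.0], [-0.001, -0.0, -1.0]]
contact_force: [0.3, -0.4, -0.1]
gripper_width: 0.0851
gripper_force: 0.0
t 2.7667 pos [ 0.5944 -0.1034  0.1208] tool shift [ 0.0013 -0.0026 -0.0002] yaw 25.68 tilt [-7.e-04 -0.e+00 -1.e+00]
```

View pics/g1.png

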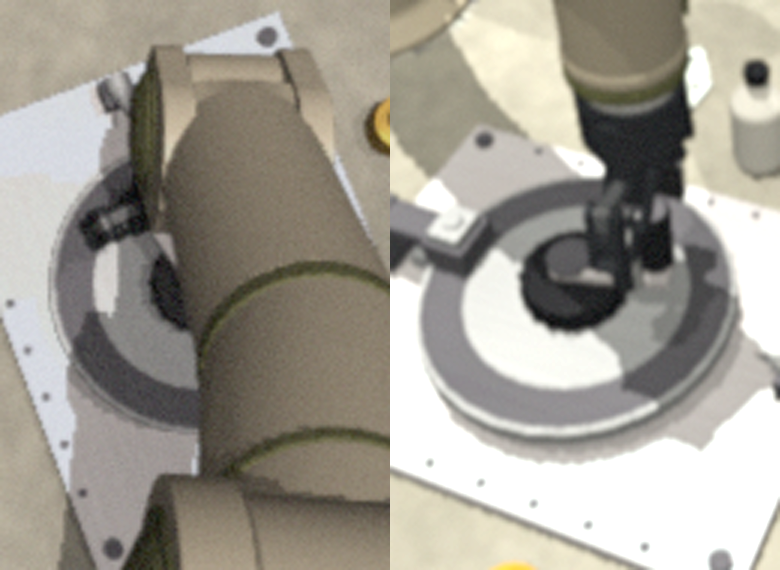

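```bash
python3 -m inch '[[[0.001,-0.003,0,0,0.06],[0,0,0,0,0.045],[0,0,0,0,0.04],[0,0,0,0,0.038],[0,0,0,0,0.036],[0,0,0,0,0.034],[0,0,0,0,0.032],[0,0,0,0,0.03],[0,0,0,0,0.028],[0,0,0,0,0.02],[0,0,0,0,0.02],[0,0,0,0,0.02]]]' 40 
python3 -c "
from h import *
togo(.5945,-.1005,.121)
print(monitor.state()['contact_force'])
d=monitor.state()['tool_pos'][:2]-A;print(np.hypot(*d),np.degrees(np.arctan2(d[1],d[0])))"
```

```text
t: 3.87
tool_pos: [0.5943, -0.1001, 0.1214]
eef_rot: [[0.901, 0.434, 0.0], [0.434, -0.901, -0.0], [0.0, 0.0, -1.0]]
contact_force: [-0.6, 0.1, 2.8]
gripper_width: 0.0288
gripper_force: 39.3
t 3.8667 pos [ 0.5943 -0.1001  0.1214] tool shift [0.     0.0004 0.0004] yaw 25.71 tilt [ 1.e-04 -1.e-04 -1.e+00]
[-0.55155555  0.12792014  2.80749345]
0.06950659567659699 34.48372614414826
```

```bash
cat >>h.py <<'E'
def rows(phi,steps,c0=None,c=A,r=.07,g=.02):
    """phi deg start angle; steps rad per row; c0 = present commanded xy"""
    p=np.array(c0) if c0 is not None else c+r*np.array([np.cos(np.radians(phi)),np.sin(np.radians(phi))])
    a=np.radians(phi);out=[]
    X=np.array([.901,.434]);Y=np.array([.434,-.901])
    for s in steps:
        a+=s;q=c+r*np.array([np.cos(a),np.sin(a)]);d=q-p
        u=np.round([X@d,Y@d],4);p=p+u[0]*X+u[1]*Y
        out.append(f"[{u[0]:g},{u[1]:g},0,0,{g}]")
    print("[["+"[".join([""])+"["[:0]+",".join(out)+"]]","end",np.degrees(a).round(2)%360,p.round(4))
    return np.degrees(a)
E
python3 -c "
from h import *
rows(34.5,[.03,.06]+[.1]*8+[.06,.03,],c0=(.5943,-.1001))"
```

```text
[[[0.0001,-0.0021,0,0,0.02],[-0.0009,-0.0041,0,0,0.02],[-0.002,-0.0067,0,0,0.02],[-0.0027,-0.0065,0,0,0.02],[-0.0033,-0.0062,0,0,0.02],[-0.0039,-0.0058,0,0,0.02],[-0.0045,-0.0053,0,0,0.02],[-0.005,-0.0049,0,0,0.02],[-0.0054,-0.0044,0,0,0.02],[-0.0059,-0.0038,0,0,0.02],[-0.0037,-0.0021,0,0,0.02],[-0.0019,-0.0009,0,0,0.02]]] end 90.65 [ 0.5362 -0.0695]
```

```bash
python3 -m inch '[[[0.0001,-0.0021,0,0,0.02],[-0.0009,-0.0041,0,0,0.02],[-0.002,-0.0067,0,0,0.02],[-0.0027,-0.0065,0,0,0.02],[-0.0033,-0.0062,0,0,0.02],[-0.0039,-0.0058,0,0,0.02]]]'; python3 -m inch '[[[-0.0045,-0.0053,0,0,0.02],[-0.005,-0.0049,0,0,0.02],[-0.0054,-0.0044,0,0,0.02],[-0.0059,-0.0038,0,0,0.02],[-0.0037,-0.0021,0,0,0.02],[-0.0019,-0.0009,0,0,0.02]]]'
python3 -c "
from h import *
togo(.5362,-.0695,.121)
d=monitor.state()['tool_pos'][:2]-A;print(np.hypot(*d),np.degrees(np.arctan2(d[1],d[0])))
rows(90.65,[.1]*12)"
```

```text
t: 4.37
tool_pos: [0.5682, -0.0773, 0.1213]
eef_rot: [[0.901, 0.434, -0.001], [0.434, -0.901, -0.001], [-0.001, 0.0, -1.0]]
contact_force: [-1.8, -5.6, 3.8]
gripper_width: 0.0287
gripper_force: 39.5
t: 4.87
tool_pos: [0.5352, -0.0699, 0.1213]
eef_rot: [[0.901, 0.434, 0.0], [0.434, -0.901, -0.001], [-0.0, 0.001, -1.0]]
contact_force: [0.6, -5.2, 0.6]
gripper_width: 0.0287
gripper_force: 39.4
t 4.8667 pos [ 0.5352 -0.0699  0.1213] tool shift [0.0011 0.0001 0.0003] yaw 25.69 tilt [ 1.e-04 -8.e-04 -1.e+00]
0.0696462174562998 91.49258364370993
[[[-0.0065,-0.0026,0,0,0.02],[-0.0067,-0.002,0,0,0.02],[-0.0069,-0.0013,0,0,0.02],[-0.0069,-0.0006,0,0,0.02],[-0.007,0,0,0,0.02],[-0.007,0.0008,0,0,0.02],[-0.0068,0.0015,0,0,0.02],[-0.0067,0.0022,0,0,0.02],[-0.0064,0.0028,0,0,0.02],[-0.0061,0.0034,0,0,0.02],[-0.0057,0.004,0,0,0.02],[-0.0053,0.0046,0,0,0.02]]] end 159.4 [ 0.4715 -0.1149]
```

```bash
sed -i 's/^A=.*/A=np.array([.537,-.1405])/' h.py; python3 -c "
from h import *
k=2*np.pi/22
e=rows(90.65,[.08,.16,.24],c0=(.5362,-.0695))
e=rows(e,[k]*11);e=rows(e,[k]*11)"
cat > snap.py <<'E'
import sys
from h import *
t=monitor.state()["t"];np.save(f"pics/s{sys.argv[1]}.npy",np.array(t));cv2.imwrite(f"pics/s{sys.argv[1]}.png",capture("scene"))
E
```

```text
[[[-0.0056,-0.0013,0,0,0.02],[-0.0108,-0.003,0,0,0.02],[-0.0167,-0.0013,0,0,0.02]]] end 118.15 [ 0.5039 -0.0788]
[[[-0.0196,0.0037,0,0,0.02],[-0.0177,0.009,0,0,0.02],[-0.0145,0.0137,0,0,0.02],[-0.0101,0.0172,0,0,0.02],[-0.0048,0.0193,0,0,0.02],[0.0009,0.0199,0,0,0.02],[0.0064,0.0189,0,0,0.02],[0.0115,0.0163,0,0,0.02],[0.0156,0.0124,0,0,0.02],[0.0184,0.0075,0,0,0.02],[0.0198,0.002,0,0,0.02]]] end 298.15 [ 0.57   -0.2023]
[[[0.0196,-0.0037,0,0,0.02],[0.0177,-0.009,0,0,0.02],[0.0145,-0.0137,0,0,0.02],[0.0101,-0.0172,0,0,0.02],[0.0048,-0.0193,0,0,0.02],[-0.0009,-0.0199,0,0,0.02],[-0.0064,-0.0189,0,0,0.02],[-0.0115,-0.0163,0,0,0.02],[-0.0156,-0.0124,0,0,0.02],[-0.0184,-0.0075,0,0,0.02],[-0.0198,-0.002,0,0,0.02]]] end 118.14999999999998 [ 0.504  -0.0787]
```

```bash

python3 -m inch '[[[-0.0056,-0.0013,0,0,0.02],[-0.0108,-0.003,0,0,0.02],[-0.0167,-0.0013,0,0,0.02]]]' | grep -E 't:|pos|contact'
python3 -m inch '[[[-0.0196,0.0037,0,0,0.02],[-0.0177,0.009,0,0,0.02],[-0.0145,0.0137,0,0,0.02],[-0.0101,0.0172,0,0,0.02],[-0.0048,0.0193,0,0,0.02],[0.0009,0.0199,0,0,0.02],[0.0064,0.0189,0,0,0.02],[0.0115,0.0163,0,0,0.02],[0.0156,0.0124,0,0,0.02],[0.0184,0.0075,0,0,0.02],[0.0198,0.002,0,0,0.02]]]' | grep -E 't:|pos|contact'
python3 -m inch '[[[0.0196,-0.0037,0,0,0.02],[0.0177,-0.009,0,0,0.02],[0.0145,-0.0137,0,0,0.02],[0.0101,-0.0172,0,0,0.02],[0.0048,-0.0193,0,0,0.02],[-0.0009,-0.0199,0,0,0.02],[-0.0064,-0.0189,0,0,0.02],[-0.0115,-0.0163,0,0,0.02],[-0.0156,-0.0124,0,0,0.02],[-0.0184,-0.0075,0,0,0.02],[-0.0198,-0.002,0,0,0.02]]]' | grep -E 't:|pos|contact'
python3 -m inch '[[[-0.0196,0.0037,0,0,0.02],[-0.0177,0.009,0,0,0.02],[-0.0145,0.0137,0,0,0.02],[-0.0101,0.0172,0,0,0.02],[-0.0048,0.0193,0,0,0.02],[0.0009,0.0199,0,0,0.02],[0.0064,0.0189,0,0,0.02],[0.0115,0.0163,0,0,0.02],[0.0156,0.0124,0,0,0.02],[0.0184,0.0075,0,0,0.02],[0.0198,0.002,0,0,0.02]]]' | grep -E 't:|pos|contact'
python3 snap.py 1
python3 -m inch '[[[0.0196,-0.0037,0,0,0.02],[0.0177,-0.009,0,0,0.02],[0.0145,-0.0137,0,0,0.02],[0.0101,-0.0172,0,0,0.02],[0.0048,-0.0193,0,0,0.02],[-0.0009,-0.0199,0,0,0.02]]]' | grep -E 't:|pos|contact'
python3 snap.py 2
python3 -m inch '[[[-0.0064,-0.0189,0,0,0.02],[-0.0115,-0.0163,0,0,0.02],[-0.0156,-0.0124,0,0,0.02],[-0.0184,-0.0075,0,0,0.02],[-0.0198,-0.002,0,0,0.02]]]' | grep -E 't:|pos|contact'
python3 snap.py 3
cat >polar.py <<'E'
import sys
from h import *
def strip(f,z=.057):
    im=cv2.imread(f);th=np.radians(np.arange(0,360,.5)+20);rr=np.arange(.165,.10,-.001)
    X=A[0]+rr[:,None]*np.cos(th);Y=A[1]+rr[:,None]*np.sin(th)
    c=C["scene"];P=np.stack([X,Y,np.full_like(X,z)],-1)@c["R"].T+c["t"];p=P@c["mtx"].T
    return cv2.remap(im,(p[...,0]/p[...,2]).astype(np.float32),(p[...,1]/p[...,2]).astype(np.float32),1)
if __name__=="__main__":
    o=[]
    for n in sys.argv[2:]:
        s=cv2.convertScaleAbs(strip(f"pics/s{n}.png"),alpha=1.3,beta=10);cv2.putText(s,n,(2,12),0,.4,(0,0,255));o.append(s)
        print(n,np.load(f"pics/s{n}.npy"))
    o=np.vstack(o)
    for a in range(0,360,30):cv2.line(o,(2*a,0),(2*a,len(o)),(0,200,0),1)
    cv2.imwrite(f"pics/{sys.argv[1]}.png",o)
E
python3 polar.py p1 1 2 3
```

```text
t: 5.12
tool_pos: [0.5046, -0.0775, 0.1213]
eef_rot: [[0.9, 0.436, 0.003], [0.436, -0.9, 0.001], [0.003, 0.0, -1.0]]
contact_force: [5.4, -6.2, -1.5]
t: 6.03
tool_pos: [0.5694, -0.2022, 0.1213]
eef_rot: [[0.901, 0.433, -0.001], [0.433, -0.901, 0.001], [-0.001, -0.001, -1.0]]
contact_force: [-3.9, 3.4, 5.4]
t: 6.95
tool_pos: [0.5028, -0.0783, 0.1214]
eef_rot: [[0.9, 0.435, 0.002], [0.435, -0.9, -0.0], [0.001, 0.001, -1.0]]
contact_force: [7.1, -11.7, -4.9]
t: 7.87
tool_pos: [0.5696, -0.2021, 0.1213]
eef_rot: [[0.901, 0.433, -0.001], [0.433, -0.901, 0.001], [-0.0, -0.001, -1.0]]
contact_force: [-3.2, 4.3, 4.8]
t: 8.42
tool_pos: [0.5927, -0.0976, 0.1213]
eef_rot: [[0.901, 0.435, -0.0], [0.435, -0.901, 0.0], [-0.0, -0.0, -1.0]]
contact_force: [-3.2, -4.5, 5.2]
t: 8.88
tool_pos: [0.5028, -0.0783, 0.1214]
eef_rot: [[0.9, 0.435, 0.001], [0.435, -0.9, -0.0], [0.001, 0.001, -1.0]]
contact_force: [6.5, -11.8, -5.3]
1 7.8667
2 8.4167
3 8.8833
```

View pics/p1.png

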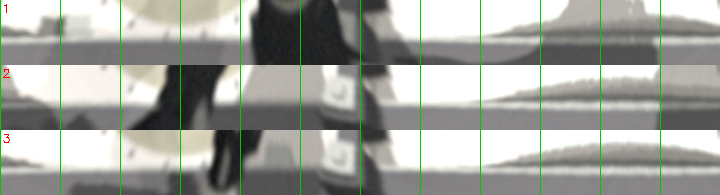

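Strip 1 shows the lug at px 40–62, about 26° past the pointer. In strips 2 and 3 the hand hides it. I'll keep turning and take pictures as it crosses the near side.

```bash

python3 -m inch '[[[-0.0196,0.0037,0,0,0.02],[-0.0177,0.009,0,0,0.02],[-0.0145,0.0137,0,0,0.02],[-0.0101,0.0172,0,0,0.02],[-0.0048,0.0193,0,0,0.02],[0.0009,0.0199,0,0,0.02],[0.0064,0.0189,0,0,0.02],[0.0115,0.0163,0,0,0.02],[0.0156,0.0124,0,0,0.02],[0.0184,0.0075,0,0,0.02],[0.0198,0.002,0,0,0.02]]]' | grep -E 't:|contact'
python3 snap.py 4
python3 -m inch '[[[0.0196,-0.0037,0,0,0.02],[0.0177,-0.009,0,0,0.02],[0.0145,-0.0137,0,0,0.02],[0.0101,-0.0172,0,0,0.02],[0.0048,-0.0193,0,0,0.02],[-0.0009,-0.0199,0,0,0.02]]]' | grep -E 't:|contact'
python3 snap.py 5
python3 -m inch '[[[-0.0064,-0.0189,0,0,0.02],[-0.0115,-0.0163,0,0,0.02],[-0.0156,-0.0124,0,0,0.02],[-0.0184,-0.0075,0,0,0.02],[-0.0198,-0.002,0,0,0.02]]]' | grep -E 't:|contact'
python3 snap.py 6
python3 polar.py p2 1 3 4 5 6
```

```text
t: 9.85
eef_rot: [[0.901, 0.433, -0.001], [0.433, -0.901, 0.001], [-0.0, -0.001, -1.0]]
contact_force: [-3.6, 3.6, 5.9]
t: 10.4
eef_rot: [[0.901, 0.435, -0.0], [0.435, -0.901, 0.0], [-0.0, -0.0, -1.0]]
contact_force: [-4.0, -5.0, 5.9]
t: 10.87
eef_rot: [[0.9, 0.435, 0.001], [0.435, -0.9, -0.0], [0.001, 0.001, -1.0]]
contact_force: [7.2, -11.8, -5.1]
1 7.8667
3 8.8833
4 9.85
5 10.4
6 10.8667
```

View pics/p2.png

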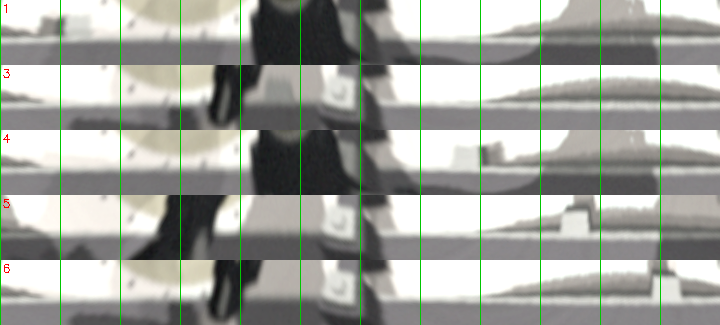

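The lug's bright top face is centred at px 467, 575 and 666 in strips 4–6, and at px 77 in strip 1. That gives 233.5°, 287.8°, 333.3° and 38.8°. The flywheel is steady at 98.2°/s (1.71 rad/s) with the crank averaging 3.17 rad/s. So Tc is about 0.066, and I need about 3.58 rad/s on the crank, which is 21 rows per turn.

```bash
python3 -c "
from h import *
k=2*np.pi/21
e=rows(118.15,[k]*11);e=rows(e,[k]*10);"
```

```text
[[[-0.0205,0.004,0,0,0.02],[-0.0184,0.0098,0,0,0.02],[-0.0147,0.0149,0,0,0.02],[-0.0096,0.0184,0,0,0.02],[-0.0038,0.0206,0,0,0.02],[0.0025,0.0207,0,0,0.02],[0.0084,0.0191,0,0,0.02],[0.0137,0.0157,0,0,0.02],[0.0177,0.011,0,0,0.02],[0.0202,0.0053,0,0,0.02],[0.0208,-0.0009,0,0,0.02]]] end 306.72 [ 0.5788 -0.1966]
[[[0.0197,-0.007,0,0,0.02],[0.0167,-0.0125,0,0,0.02],[0.0123,-0.0168,0,0,0.02],[0.0068,-0.0197,0,0,0.02],[0.0007,-0.0209,0,0,0.02],[-0.0055,-0.0201,0,0,0.02],[-0.0112,-0.0176,0,0,0.02],[-0.0159,-0.0136,0,0,0.02],[-0.0192,-0.0082,0,0,0.02],[-0.0207,-0.0022,0,0,0.02]]] end 118.14999999999998 [ 0.504  -0.0788]
```

```bash

python3 -m inch '[[[-0.0205,0.004,0,0,0.02],[-0.0184,0.0098,0,0,0.02],[-0.0147,0.0149,0,0,0.02],[-0.0096,0.0184,0,0,0.02],[-0.0038,0.0206,0,0,0.02],[0.0025,0.0207,0,0,0.02],[0.0084,0.0191,0,0,0.02],[0.0137,0.0157,0,0,0.02],[0.0177,0.011,0,0,0.02],[0.0202,0.0053,0,0,0.02],[0.0208,-0.0009,0,0,0.02]]]' | grep -E '^t:|contact'
python3 -m inch '[[[0.0197,-0.007,0,0,0.02],[0.0167,-0.0125,0,0,0.02],[0.0123,-0.0168,0,0,0.02],[0.0068,-0.0197,0,0,0.02],[0.0007,-0.0209,0,0,0.02],[-0.0055,-0.0201,0,0,0.02],[-0.0112,-0.0176,0,0,0.02],[-0.0159,-0.0136,0,0,0.02],[-0.0192,-0.0082,0,0,0.02],[-0.0207,-0.0022,0,0,0.02]]]' | grep -E '^t:|contact|pos'
python3 -m inch '[[[-0.0205,0.004,0,0,0.02],[-0.0184,0.0098,0,0,0.02],[-0.0147,0.0149,0,0,0.02],[-0.0096,0.0184,0,0,0.02],[-0.0038,0.0206,0,0,0.02],[0.0025,0.0207,0,0,0.02],[0.0084,0.0191,0,0,0.02],[0.0137,0.0157,0,0,0.02],[0.0177,0.011,0,0,0.02],[0.0202,0.0053,0,0,0.02],[0.0208,-0.0009,0,0,0.02]]]' | grep -E '^t:|contact'
python3 -m inch '[[[0.0197,-0.007,0,0,0.02],[0.0167,-0.0125,0,0,0.02],[0.0123,-0.0168,0,0,0.02],[0.0068,-0.0197,0,0,0.02],[0.0007,-0.0209,0,0,0.02],[-0.0055,-0.0201,0,0,0.02],[-0.0112,-0.0176,0,0,0.02],[-0.0159,-0.0136,0,0,0.02],[-0.0192,-0.0082,0,0,0.02],[-0.0207,-0.0022,0,0,0.02]]]' | grep -E '^t:|contact'
python3 -m inch '[[[-0.0205,0.004,0,0,0.02],[-0.0184,0.0098,0,0,0.02],[-0.0147,0.0149,0,0,0.02],[-0.0096,0.0184,0,0,0.02],[-0.0038,0.0206,0,0,0.02],[0.0025,0.0207,0,0,0.02],[0.0084,0.0191,0,0,0.02],[0.0137,0.0157,0,0,0.02],[0.0177,0.011,0,0,0.02],[0.0202,0.0053,0,0,0.02],[0.0208,-0.0009,0,0,0.02]]]' | grep -E '^t:|contact'
python3 -m inch '[[[0.0197,-0.007,0,0,0.02],[0.0167,-0.0125,0,0,0.02],[0.0123,-0.0168,0,0,0.02],[0.0068,-0.0197,0,0,0.02],[0.0007,-0.0209,0,0,0.02],[-0.0055,-0.0201,0,0,0.02],[-0.0112,-0.0176,0,0,0.02],[-0.0159,-0.0136,0,0,0.02],[-0.0192,-0.0082,0,0,0.02],[-0.0207,-0.0022,0,0,0.02]]]' | grep -E '^t:|contact|pos'
python3 snap.py 7
python3 -m inch '[[[-0.0205,0.004,0,0,0.02],[-0.0184,0.0098,0,0,0.02],[-0.0147,0.0149,0,0,0.02],[-0.0096,0.0184,0,0,0.02],[-0.0038,0.0206,0,0,0.02],[0.0025,0.0207,0,0,0.02]]]' | grep -E '^t:|contact'
python3 snap.py 8
python3 - <<'E'
import polar,numpy as np,cv2
# brightness profile of lug band r=.133-.148 against lug-free reference (min over others)
ref={n:cv2.cvtColor(polar.strip(f"pics/s{n}.png"),6).astype(float) for n in(3,4,6,7,8)}
for n in(4,6,7,8):
    print(n,np.load(f"pics/s{n}.npy"),end=" ")
    d=np.abs(ref[n]-np.median([ref[m] for m in ref if m!=n],0))[17:32].mean(0)
    b=ref[n][17:32].mean(0);print([(i,int(d[i])) for i in range(400,720,6) if d[i]>20])
E
python3 polar.py p3 4 6 7 8
```

```text
t: 11.83
contact_force: [-4.7, 4.3, 5.0]
t: 12.67
tool_pos: [0.5027, -0.0783, 0.1214]
contact_force: [7.0, -12.9, -5.2]
t: 13.58
contact_force: [-4.1, 3.2, 6.1]
t: 14.42
contact_force: [8.1, -12.8, -6.0]
t: 15.33
contact_force: [-4.5, 3.9, 5.8]
t: 16.17
tool_pos: [0.5027, -0.0783, 0.1214]
contact_force: [7.6, -12.5, -6.2]
t: 16.72
contact_force: [7.7, 7.7, -2.1]
4 9.85 [(454, 22), (460, 32), (466, 31), (472, 29), (478, 57), (484, 126), (490, 93), (496, 89), (502, 57)]
6 10.8667 [(658, 64), (664, 63), (670, 60), (676, 55)]
7 16.1667 [(424, 23), (430, 30), (436, 29), (442, 28), (448, 56), (454, 109), (460, 57), (466, 58), (472, 56)]
8 16.7167 [(400, 51), (406, 21), (550, 40), (556, 42), (562, 46), (568, 49), (574, 32)]
4 9.85
6 10.8667
7 16.1667
8 16.7167
```

View pics/p3.png

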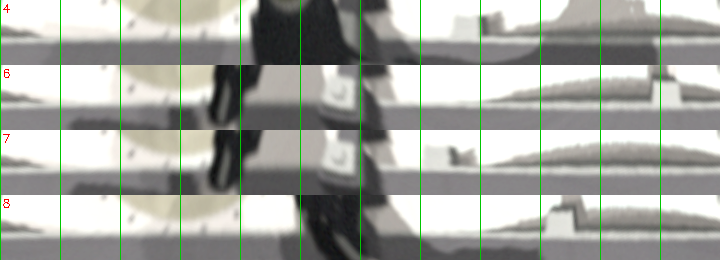

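The lug tops are at px 437 (218.5°) and 561 (280.5°), which matches the model: this drive settles at about 2.1 rad/s (20.1 rpm). The camera pauses may have dipped the speed below 18 rpm, so I'll run more than 8 s without pictures. Then I'll stop the crank so that the lug halts short of the pointer.

```bash
python3 -c "
from h import *
k=2*np.pi/21
rows(238.15,[k*.6,k*.25])"
python3 -m inch '[[[0.0084,0.0191,0,0,0.02],[0.0137,0.0157,0,0,0.02],[0.0177,0.011,0,0,0.02],[0.0202,0.0053,0,0,0.02],[0.0208,-0.0009,0,0,0.02]]]' | grep -E '^t:|contact'
python3 -m inch '[[[0.0197,-0.007,0,0,0.02],[0.0167,-0.0125,0,0,0.02],[0.0123,-0.0168,0,0,0.02],[0.0068,-0.0197,0,0,0.02],[0.0007,-0.0209,0,0,0.02],[-0.0055,-0.0201,0,0,0.02],[-0.0112,-0.0176,0,0,0.02],[-0.0159,-0.0136,0,0,0.02],[-0.0192,-0.0082,0,0,0.02],[-0.0207,-0.0022,0,0,0.02]]]' | grep -E '^t:|contact'
python3 -m inch '[[[-0.0205,0.004,0,0,0.02],[-0.0184,0.0098,0,0,0.02],[-0.0147,0.0149,0,0,0.02],[-0.0096,0.0184,0,0,0.02],[-0.0038,0.0206,0,0,0.02],[0.0025,0.0207,0,0,0.02],[0.0084,0.0191,0,0,0.02],[0.0137,0.0157,0,0,0.02],[0.0177,0.011,0,0,0.02],[0.0202,0.0053,0,0,0.02],[0.0208,-0.0009,0,0,0.02]]]' | grep -E '^t:|contact'
python3 -m inch '[[[0.0197,-0.007,0,0,0.02],[0.0167,-0.0125,0,0,0.02],[0.0123,-0.0168,0,0,0.02],[0.0068,-0.0197,0,0,0.02],[0.0007,-0.0209,0,0,0.02],[-0.0055,-0.0201,0,0,0.02],[-0.0112,-0.0176,0,0,0.02],[-0.0159,-0.0136,0,0,0.02],[-0.0192,-0.0082,0,0,0.02],[-0.0207,-0.0022,0,0,0.02]]]' | grep -E '^t:|contact'
python3 -m inch '[[[-0.0205,0.004,0,0,0.02],[-0.0184,0.0098,0,0,0.02],[-0.0147,0.0149,0,0,0.02],[-0.0096,0.0184,0,0,0.02],[-0.0038,0.0206,0,0,0.02],[0.0025,0.0207,0,0,0.02],[0.0084,0.0191,0,0,0.02],[0.0137,0.0157,0,0,0.02],[0.0177,0.011,0,0,0.02],[0.0202,0.0053,0,0,0.02],[0.0208,-0.0009,0,0,0.02]]]' | grep -E '^t:|contact'
python3 -m inch '[[[0.0197,-0.007,0,0,0.02],[0.0167,-0.0125,0,0,0.02],[0.0123,-0.0168,0,0,0.02],[0.0068,-0.0197,0,0,0.02],[0.0007,-0.0209,0,0,0.02],[-0.0055,-0.0201,0,0,0.02],[-0.0112,-0.0176,0,0,0.02],[-0.0159,-0.0136,0,0,0.02],[-0.0192,-0.0082,0,0,0.02],[-0.0207,-0.0022,0,0,0.02]]]' | grep -E '^t:|contact'
python3 -m inch '[[[-0.0205,0.004,0,0,0.02],[-0.0184,0.0098,0,0,0.02],[-0.0147,0.0149,0,0,0.02],[-0.0096,0.0184,0,0,0.02],[-0.0038,0.0206,0,0,0.02],[0.0025,0.0207,0,0,0.02],[0.0084,0.0191,0,0,0.02],[0.0137,0.0157,0,0,0.02],[0.0177,0.011,0,0,0.02],[0.0202,0.0053,0,0,0.02],[0.0208,-0.0009,0,0,0.02]]]' | grep -E '^t:|contact'
python3 -m inch '[[[0.0197,-0.007,0,0,0.02],[0.0167,-0.0125,0,0,0.02],[0.0123,-0.0168,0,0,0.02],[0.0068,-0.0197,0,0,0.02],[0.0007,-0.0209,0,0,0.02],[-0.0055,-0.0201,0,0,0.02],[-0.0112,-0.0176,0,0,0.02],[-0.0159,-0.0136,0,0,0.02],[-0.0192,-0.0082,0,0,0.02],[-0.0207,-0.0022,0,0,0.02]]]' | grep -E '^t:|contact|pos'
python3 -m inch '[[[-0.0205,0.004,0,0,0.02],[-0.0184,0.0098,0,0,0.02],[-0.0147,0.0149,0,0,0.02],[-0.0096,0.0184,0,0,0.02],[-0.0038,0.0206,0,0,0.02],[0.0025,0.0207,0,0,0.02],[0.0084,0.0191,0,0,0.02],[0.0137,0.0157,0,0,0.02],[0.0177,0.011,0,0,0.02],[0.0202,0.0053,0,0,0.02],[0.0208,-0.0009,0,0,0.02]]]' | grep -E '^t:|contact'
python3 -m inch '[[[0.0197,-0.007,0,0,0.02],[0.0167,-0.0125,0,0,0.02],[0.0123,-0.0168,0,0,0.02],[0.0068,-0.0197,0,0,0.02],[0.0007,-0.0209,0,0,0.02],[-0.0055,-0.0201,0,0,0.02],[-0.0112,-0.0176,0,0,0.02],[-0.0159,-0.0136,0,0,0.02],[-0.0192,-0.0082,0,0,0.02],[-0.0207,-0.0022,0,0,0.02]]]' | grep -E '^t:|contact|pos'
```

```text
[[[0.0077,0.0099,0,0,0.02],[0.0036,0.0038,0,0,0.02]]] end 252.72 [ 0.5162 -0.2074]
t: 17.18
contact_force: [-3.2, 3.6, 5.1]
t: 18.02
contact_force: [7.7, -13.6, -6.4]
t: 18.93
contact_force: [-3.9, 3.8, 5.9]
t: 19.77
contact_force: [7.5, -13.0, -6.2]
t: 20.68
contact_force: [-4.1, 3.5, 5.9]
t: 21.52
contact_force: [8.2, -12.9, -5.2]
t: 22.43
contact_force: [-4.5, 4.0, 4.9]
t: 23.27
tool_pos: [0.5027, -0.0783, 0.1214]
contact_force: [8.2, -13.1, -4.9]
t: 24.18
contact_force: [-4.1, 3.8, 5.3]
t: 25.02
tool_pos: [0.5027, -0.0783, 0.1214]
contact_force: [7.7, -13.1, -5.6]
```

```bash

python3 -m inch '[[[-0.0205,0.004,0,0,0.02],[-0.0184,0.0098,0,0,0.02],[-0.0147,0.0149,0,0,0.02],[-0.0096,0.0184,0,0,0.02],[-0.0038,0.0206,0,0,0.02],[0.0025,0.0207,0,0,0.02],[0.0084,0.0191,0,0,0.02]]]' | grep -E '^t:|contact'
python3 snap.py 9
python3 -m inch '[[[0.0077,0.0099,0,0,0.02],[0.0036,0.0038,0,0,0.02],[0,0,0,0,0.02],[0,0,0,0,0.02],[0,0,0,0,0.02],[0,0,0,0,0.02],[0,0,0,0,0.02],[0,0,0,0,0.02],[0,0,0,0,0.02],[0,0,0,0,0.02],[0,0,0,0,0.02],[0,0,0,0,0.02]]]' | grep -E '^t:|contact|pos'
python3 -m inch '[[[0,0,0,0,0.02],[0,0,0,0,0.02],[0,0,0,0,0.02],[0,0,0,0,0.02],[0,0,0,0,0.02],[0,0,0,0,0.02]]]' | grep -E '^t:|contact|pos'
python3 snap.py 10
cat >lug.py <<'E'
import sys
from h import *; import polar
# lug top = template from strip; bright/outline: compare r=.133-.148 band with reference frames (lug elsewhere)
S={n:cv2.cvtColor(polar.strip(f"pics/s{n}.png"),6).astype(float)[17:32].mean(0) for n in sys.argv[1:]}
for n in S:
    ref=np.median([cv2.cvtColor(polar.strip(f"pics/s{m}.png"),6).astype(float)[17:32].mean(0) for m in(1,4,5,6,7)],0)
    d=S[n]-ref;print(n,np.load(f"pics/s{n}.npy"),[(i,int(d[i])) for i in range(404,720,4) if abs(d[i])>15])
E
python3 lug.py 9 10; python3 polar.py p4 6 9 10
```

```text
t: 25.6
contact_force: [5.1, 10.3, -1.4]
t: 26.65
tool_pos: [0.5161, -0.207, 0.1213]
contact_force: [0.5, 3.1, 4.7]
t: 27.15
tool_pos: [0.5162, -0.2071, 0.1213]
contact_force: [1.3, 4.3, 4.9]
9 25.6 [(404, -69), (408, -69), (412, -68), (416, -60), (420, -38), (484, -17), (488, -33), (492, -34), (496, -33), (500, -31), (504, -27), (508, -30), (512, -84), (516, -102), (520, -73), (524, -67), (528, -56), (532, -17)]
10 27.15 [(404, -69), (408, -69), (412, -69), (416, -68), (420, -59), (424, -41), (428, -19), (528, -15), (532, -20), (536, -27), (540, -24), (544, -20), (548, -21), (596, 22), (600, 55), (604, 53), (608, 52), (612, 58), (616, 56), (620, 58)]
6 10.8667
9 25.6
10 27.15
```

View pics/p4.png

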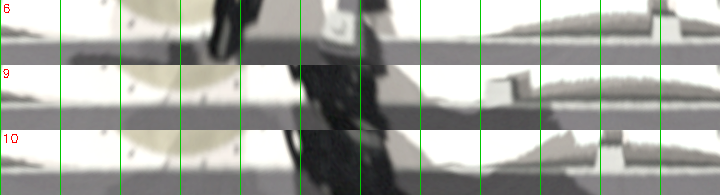

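Strip 9 has the lug top at px 499 (249.5°). The mean over the picture-free run was therefore about 119.9°/s (20.0 rpm) for 8.2 s. Strip 10 has it at rest at px 610 (305°), 55° short of the pointer. Next I'll fit the inertia from the stop and plan a burst.

```bash
python3 - <<'E'
from sim import *
for s in(.24,.26,.28):
    print(s,[(n,*[round(sim([.12]+[s]*n+[.12],I),1) for I in(.0516,.056)]) for n in(7,8,9,10)])
rows(252.72,[.12]+[.26]*9+[.12],c0=(.5162,-.2074))
E
```

```text
0.24 [(7, np.float64(21.5), np.float64(20.5)), (8, np.float64(26.2), np.float64(25.0)), (9, np.float64(31.2), np.float64(29.8)), (10, np.float64(36.3), np.float64(34.8))]
0.26 [(7, np.float64(25.6), np.float64(24.4)), (8, np.float64(31.2), np.float64(29.8)), (9, np.float64(37.0), np.float64(35.4)), (10, np.float64(43.0), np.float64(41.3))]
0.28 [(7, np.float64(29.9), np.float64(28.5)), (8, np.float64(36.3), np.float64(34.7)), (9, np.float64(43.0), np.float64(41.2)), (10, np.float64(49.9), np.float64(48.0))]
[[[0.0065,0.0053,0,0,0.02],[0.0159,0.0087,0,0,0.02],[0.0177,0.0043,0,0,0.02],[0.0181,-0.0003,0,0,0.02],[0.0174,-0.005,0,0,0.02],[0.0156,-0.0094,0,0,0.02],[0.0127,-0.013,0,0,0.02],[0.0088,-0.0158,0,0,0.02],[0.0045,-0.0176,0,0,0.02],[-0.0001,-0.0181,0,0,0.02],[-0.0017,-0.0083,0,0,0.02]]] end 40.54000000000002 [ 0.5901 -0.095 ]
```

```bash

python3 -m inch '[[[0.0065,0.0053,0,0,0.02],[0.0159,0.0087,0,0,0.02],[0.0177,0.0043,0,0,0.02],[0.0181,-0.0003,0,0,0.02],[0.0174,-0.005,0,0,0.02],[0.0156,-0.0094,0,0,0.02],[0.0127,-0.013,0,0,0.02],[0.0088,-0.0158,0,0,0.02],[0.0045,-0.0176,0,0,0.02],[-0.0001,-0.0181,0,0,0.02],[-0.0017,-0.0083,0,0,0.02]]]' | grep -E '^t:|contact|pos'
python3 -m inch '[[[0,0,0,0,0.02],[0,0,0,0,0.02],[0,0,0,0,0.02],[0,0,0,0,0.02],[0,0,0,0,0.02],[0,0,0,0,0.02],[0,0,0,0,0.02],[0,0,0,0,0.02],[0,0,0,0,0.02],[0,0,0,0,0.02]]]' | grep -E '^t:|contact|pos'
python3 snap.py 11
cat >ang.py <<'E'
import sys
from h import *; import polar
g=lambda n:np.roll(cv2.cvtColor(polar.strip(f"pics/s{n}.png"),6).astype(float)[20:32].mean(0),-360)
d=g(sys.argv[1])-g(sys.argv[2]);lo=int(sys.argv[3]) if len(sys.argv)>3 else 300
print(lo,np.round(d[lo:lo+90]).astype(int))
E
python3 ang.py 11 10; python3 ang.py 11 9
```

```text
t: 28.12
tool_pos: [0.5893, -0.0938, 0.1213]
contact_force: [0.7, 0.3, 4.2]
t: 28.95
tool_pos: [0.5902, -0.095, 0.1213]
contact_force: [2.3, 2.2, 5.1]
300 [  5   5   5   5   4   2  -1  -7 -12 -16 -17 -14  -8  -2   3   6   7   6
   7   8   6   6   7   6   5   6   6   5   4   4   3   3   3   3   4   5
   4   3   1  -1  -4  -6  -8 -10 -11 -12 -13 -13 -14 -15 -15 -16 -16 -18
 -18 -19 -20 -22 -25 -28 -31 -34 -37 -38 -38 -39 -39 -39 -40 -41 -43 -46
 -49 -51 -52 -51 -46 -39 -29 -20 -11  -3   2   4   6   6   6   5   5   5]
300 [  5   5   5   5   5   3  -1  -6 -11 -16 -17 -12  -6   1   6   8   9   8
   8   7   6   5   5   4   4   5   4   4   4   4   4   4   4   3   3   3
   2   1   0  -1  -2  -4  -5  -6  -6  -7  -8  -9 -10 -10 -12 -14 -18 -21
 -23 -23 -24 -24 -24 -26 -29 -32 -35 -37 -38 -39 -38 -39 -40 -42 -44 -46
 -49 -51 -52 -51 -47 -42 -34 -25 -17 -11  -5  -1   3   7  10  11  12  12]
```

```bash
python3 - <<'E'
from sim import *
print(sim([.1]+[.2]*7+[.1],.0516),sim([.1]+[.2]*7+[.1],.047),sim([.12]+[.26]*9+[.12],.047),sim([.12]+[.26]*9+[.12],.05))
rows(40.54,[.1]+[.2]*7+[.1],c0=(.5901,-.095))
E
```

```text
13.29217500556338 14.106595156337495 38.78131201765059 37.58447484469254
[[[-0.002,-0.0066,0,0,0.02],[-0.0062,-0.0126,0,0,0.02],[-0.0086,-0.011,0,0,0.02],[-0.0106,-0.0091,0,0,0.02],[-0.0121,-0.0069,0,0,0.02],[-0.0133,-0.0043,0,0,0.02],[-0.0139,-0.0015,0,0,0.02],[-0.014,0.0012,0,0,0.02],[-0.0068,0.0016,0,0,0.02]]] end 132.21 [ 0.4899 -0.0886]
```

```bash

python3 -m inch '[[[-0.002,-0.0066,0,0,0.02],[-0.0062,-0.0126,0,0,0.02],[-0.0086,-0.011,0,0,0.02],[-0.0106,-0.0091,0,0,0.02],[-0.0121,-0.0069,0,0,0.02],[-0.0133,-0.0043,0,0,0.02],[-0.0139,-0.0015,0,0,0.02],[-0.014,0.0012,0,0,0.02],[-0.0068,0.0016,0,0,0.02]]]' | grep -E '^t:|contact|pos'
python3 -m inch '[[[0,0,0,0,0.02],[0,0,0,0,0.02],[0,0,0,0,0.02],[0,0,0,0,0.02],[0,0,0,0,0.02],[0,0,0,0,0.02],[0,0,0,0,0.02],[0,0,0,0,0.02]]]' | grep -E '^t:|contact|pos'
python3 snap.py 12
python3 - <<'E'
from h import *
cv2.imwrite("pics/top12.png",capture("top"))
def pol(c,psi,r,w,z):
    a=np.radians(20+psi);e=np.array([np.cos(a),np.sin(a)]);f=np.array([-e[1],e[0]])
    return A+e*r+f*w
def crop(n,f,z):
    ctr=proj(n,[*pol(0,0,.145,0,0),.057]).round();x,y=int(ctr[0])-24,int(ctr[1])-28
    im=cv2.imread(f)[y:y+56,x:x+48];o=cv2.resize(im,None,fx=8,fy=8,interpolation=cv2.INTER_CUBIC);o=cv2.convertScaleAbs(o,alpha=1.2)
    plain=o.copy()
    P=lambda psi,r,w,z:tuple(np.round((proj(n,[*pol(0,psi,r,w,0),z])-[x,y]+.5)*8).astype(int).tolist())
    q=[P(0,r,w,.057) for r,w in((.126,-.016),(.150,-.016),(.150,.016),(.126,.016))]
    cv2.polylines(o,[np.array(q)],True,(0,0,255),1);cv2.line(o,P(0,.10,0,.057),P(0,.154,0,.057),(0,200,0),1)
    print(n,x,y,q,P(0,.154,0,.057));return o
cv2.imwrite("pics/v12.png",np.hstack([crop("scene","pics/s12.png",0),crop("top","pics/top12.png",0)]))
E
python3 ang.py 12 10; python3 ang.py 12 9
```

```text
t: 29.75
tool_pos: [0.4877, -0.0899, 0.1213]
contact_force: [0.7, -0.1, 4.2]
t: 30.42
tool_pos: [0.489, -0.0888, 0.1212]
contact_force: [-0.5, 0.5, 8.3]
scene 283 238 [(116, 249), (192, 275), (236, 188), (160, 163)] (227, 235)
top 342 135 [(258, 267), (232, 200), (142, 234), (168, 301)] (182, 206)
300 [  1   0   0   0   0   1   1   1   1   2   2   2   2   1   2   2   2   2
   2   2   1   2   1   1   0   0   0  -1  -1  -1  -1  -2  -4  -7 -10 -14
 -18 -23 -26 -24 -15   0  16  30  39  45  47  48  47  46  44  42  41  40
  39  38  36  34  31  27  24  19  16  15  14  14  14  14  12  10   8   5
   4   2   2   2   2   3   3   2   2   2   2   1   1  -1  -1  -1  -1   0]
300 [  0   0   0   0   0   1   2   2   2   2   2   3   4   4   4   5   4   3
   2   1   0   0   0  -1  -1  -1  -1  -1  -1  -1  -1  -2  -4  -7 -11 -16
 -21 -25 -27 -23 -14   2  19  34  44  50  52  52  51  50  47  43  40  37
  34  33  33  32  31  29  25  22  18  16  15  14  15  14  12  10   8   5
   4   2   2   2   2   0  -1  -3  -4  -6  -4  -3  -2   0   2   4   6   7]
```

View pics/v12.png

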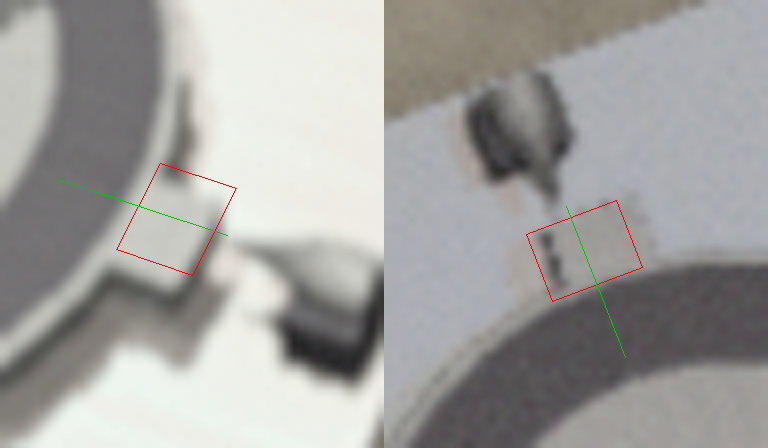

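Both crops show the lug 2–4° clockwise of the pointer: scene bottom corner near (178,292), top-view left edge near x≈555, cone tips at (235,243) and (555,195). I've now used all 10 views. From here I'll measure the lug against the pointer from rectified intensity profiles.

```bash
cat >prof.py <<'E'
import sys
from h import *
e=np.array([np.cos(np.radians(20)),np.sin(np.radians(20))]);f=np.array([-e[1],e[0]])
def prof(n,file,r,z=.057,w=np.arange(-.030,.0301,.0015),dr=.0015):
    im=cv2.imread(file,0).astype(np.float32);o=0
    for q in(-dr,0,dr):
        p=np.array([proj(n,[*(A+e*(r+q)+f*x),z]) for x in w],np.float32)
        o=o+cv2.remap(im,p[:,:1],p[:,1:],1)[:,0]/3
    return o
if __name__=="__main__":
    np.set_printoptions(linewidth=250)
    for n,fl in zip(("scene","top"),sys.argv[1:]):
        print(n);print("  w ",np.arange(-30,31,3).astype(int))
        for r in(.129,.134,.138,.142,.147,.155,.159,.163,.167,.171):print(int(r*1e3),prof(n,fl,r).round().astype(int))
E
python3 prof.py pics/s12.png pics/top12.png
```

```text
scene
  w  [-30 -27 -24 -21 -18 -15 -12  -9  -6  -3   0   3   6   9  12  15  18  21  24  27  30]
129 [ 76  75  75  82  94 114 134 150 161 166 168 169 168 167 167 168 167 167 167 168 168 168 168 168 165 161 153 140 125 109 102 100 101 103 103 104 102 101 102 107 116]
134 [ 87  80  76  78  93 115 137 154 162 167 168 168 167 167 166 166 167 167 167 167 167 167 168 168 167 161 152 140 126 119 119 125 133 140 144 146 147 151 156 163 172]
138 [ 89  83  77  83  96 119 141 155 164 166 167 167 166 166 167 166 166 166 166 166 166 166 166 167 166 166 164 163 165 169 175 180 183 185 186 187 189 190 191 193 194]
142 [ 93  86  81  84 101 124 144 158 165 168 168 167 167 167 167 168 167 167 167 168 167 167 167 167 169 172 177 183 190 195 197 198 198 197 198 199 199 199 199 199 200]
147 [ 86  78  74  78  90 104 120 130 136 137 139 139 141 142 145 146 147 147 149 149 150 149 152 154 159 165 173 183 191 195 198 198 198 198 198 198 198 198 199 199 200]
155 [ 99  98  97  96  96  96  96  97 104 115 131 146 157 163 165 165 163 160 158 162 170 182 191 196 199 201 201 200 200 199 198 198 198 198 198 198 198 
[... 1791 characters left out ...]
144 144 145 145 145]
159 [143 143 144 145 144 144 144 144 143 143 143 145 145 146 146 145 144 144 140 134 115  95  91  95 112 130 140 144 142 140 138 138 140 141 144 145 145 145 144 144 143]
163 [144 143 144 144 144 145 145 145 144 144 144 145 145 145 144 144 143 141 136 120  98  83  73  79  92 111 127 137 139 137 135 136 138 139 141 143 144 144 145 145 144]
167 [144 144 144 145 146 146 146 145 145 144 144 143 143 143 140 137 131 124 111  96  86  77  74  74  80  89 100 112 120 122 120 120 122 127 132 139 143 144 144 144 145]
171 [146 146 145 144 145 145 145 145 146 145 144 141 137 128 118  98  78  74  68  76  82  81  77  71  65  58  55  62  68  66  64  60  68  80  99 119 131 138 139 140 142]
```

```bash
python3 - <<'E'
from prof import *
for n,w0 in(("scene",-.0019),("top",.0031)):
    for z in(.057,.054,.051,.048,.045):
        uv=proj(n,[*(A+e*.161+f*w0),.057]);p=unproj(n,uv,z)[:2]-A;print(n,z,"r",round(p@e,4),"w mm",round(p@f*1e3,2))
w=np.arange(-.03,.0301,.0015)
for r in(.159,.163,.167):
  for z in(.051,):print(int(r*1e3),prof("scene","pics/s12.png",r,z).round().astype(int))
E
```

```text
scene 0.057 r 0.161 w mm -1.9
scene 0.054 r 0.1602 w mm -0.06
scene 0.051 r 0.1593 w mm 1.78
scene 0.048 r 0.1585 w mm 3.62
scene 0.045 r 0.1577 w mm 5.46
top 0.057 r 0.161 w mm 3.1
top 0.054 r 0.1615 w mm 2.62
top 0.051 r 0.162 w mm 2.14
top 0.048 r 0.1625 w mm 1.66
top 0.045 r 0.163 w mm 1.18
159 [143 142 138 132 128 125 123 123 123 126 131 142 155 166 177 182 184 181
 176 165 152 149 153 167 181 191 197 200 200 199 199 198 198 198 198 197
 197 197 198 198 198]
163 [191 189 187 183 181 178 178 176 176 176 178 179 183 186 190 192 191 187
 176 159 141 129 136 151 168 183 191 197 198 199 199 198 198 197 197 197
 197 197 197 198 198]
167 [199 199 198 198 196 194 191 187 188 190 194 197 197 197 197 195 191 181
 165 143 123 117 121 136 154 169 182 190 196 198 198 198 198 197 196 196
 196 197 197 197 197]
```

```bash
python3 - <<'E'
from sim import *
for s in([.1,.2,.2,.1],[.1,.22,.22,.1],[.1,.2,.2,.2,.1],[.1,.2,.1],[.1,.25,.1]):print(s,sim(s,.047).round(2))
rows(132.21,[.1,.22,.22,.1],c0=(.4899,-.0886))
E
```

```text
[0.1, 0.2, 0.2, 0.1] 2.0
[0.1, 0.22, 0.22, 0.1] 2.57
[0.1, 0.2, 0.2, 0.2, 0.1] 3.76
[0.1, 0.2, 0.1] 0.7
[0.1, 0.25, 0.1] 1.21
[[[-0.0066,0.0024,0,0,0.02],[-0.0135,0.0073,0,0,0.02],[-0.0115,0.0101,0,0,0.02],[-0.0045,0.0054,0,0,0.02]]] end 168.88 [ 0.4683 -0.127 ]
```

```bash

python3 -m inch '[[[-0.0066,0.0024,0,0,0.02],[-0.0135,0.0073,0,0,0.02],[-0.0115,0.0101,0,0,0.02],[-0.0045,0.0054,0,0,0.02],[0,0,0,0,0.02],[0,0,0,0,0.02],[0,0,0,0,0.02],[0,0,0,0,0.02],[0,0,0,0,0.02],[0,0,0,0,0.02],[0,0,0,0,0.02]]]' | grep -E '^t:|contact|pos'
python3 snap.py 13
cat >meas.py <<'E'
import sys
from prof import *
w=np.arange(-.030,.0301,.0005)
def cross(p,lo,hi,lev):
    i=[k for k in range(len(w)-1) if lo<=w[k]<=hi and (p[k]-lev)*(p[k+1]-lev)<=0]
    return [round((w[k]+(lev-p[k])/(p[k+1]-p[k])*.0005)*1e3,2) for k in i]
for k in sys.argv[1:]:
    s=f"pics/s{k}.png";t=f"pics/top{k}.png"
    for r in(.134,.138,.142):
        S=prof("scene",s,r,w=w);print(k,int(r*1e3),"scene CW",cross(S,-.028,-.005,122),"CCW",cross(S,0,.02,183),end=" ")
        T=prof("top",t,r,w=w);print("top CW",cross(T,-.028,-.005,138),"CCW",cross(T,0,.02,110))
    for r in(.159,.163):
        T=prof("top",t,r,w=w);S=prof("scene",s,r,w=w);print("ptr top",cross(T,-.01,.015,118),"scene",cross(S,-.015,.012,172))
E
python3 -c "
from h import *
cv2.imwrite('pics/top13.png',capture('top'))"
python3 meas.py 12 13
```

```text
t: 31.43
tool_pos: [0.468, -0.1265, 0.1212]
contact_force: [-0.5, -0.4, 7.8]
12 134 scene CW [np.float64(-22.03)] CCW [] top CW [np.float64(-24.06)] CCW [np.float64(8.99), np.float64(14.19)]
12 138 scene CW [np.float64(-22.33)] CCW [np.float64(17.83)] top CW [np.float64(-24.28)] CCW [np.float64(8.09), np.float64(13.66)]
12 142 scene CW [np.float64(-22.61)] CCW [np.float64(10.42)] top CW [np.float64(-24.48)] CCW [np.float64(8.58), np.float64(12.69)]
ptr top [np.float64(-0.16), np.float64(6.47)] scene [np.float64(-13.19), np.float64(-5.72), np.float64(0.67)]
ptr top [np.float64(-1.36), np.float64(8.13)] scene [np.float64(-6.16), np.float64(2.13)]
13 134 scene CW [np.float64(-15.44)] CCW [] top CW [np.float64(-18.03)] CCW [np.float64(14.93)]
13 138 scene CW [np.float64(-15.62)] CCW [] top CW [np.float64(-17.25)] CCW [np.float64(15.62), np.float64(19.59)]
13 142 scene CW [np.float64(-15.43)] CCW [np.float64(17.2)] top CW [np.float64(-16.52)] CCW [np.float64(14.61), np.float64(19.5)]
ptr top [np.float64(-0.14), np.float64(6.57)] scene [np.float64(2.22)]
ptr top [np.float64(-1.55), np.float64(8.1)] scene [np.float64(3.04)]
```

```bash
python3 -c "
from sim import *
print(sim([.1,.24,.1],.047)*1.1)
rows(168.88,[.1,.24,.1],c0=(.4683,-.127))"
```

```text
1.2139629253488438
[[[-0.0039,0.0058,0,0,0.02],[-0.0069,0.0153,0,0,0.02],[-0.0017,0.0068,0,0,0.02]]] end 194.09 [ 0.4691 -0.1576]
```

```bash

python3 -m inch '[[[-0.0039,0.0058,0,0,0.02],[-0.0069,0.0153,0,0,0.02],[-0.0017,0.0068,0,0,0.02],[0,0,0,0,0.02],[0,0,0,0,0.02],[0,0,0,0,0.02],[0,0,0,0,0.02],[0,0,0,0,0.02],[0,0,0,0,0.02]]]' | grep -E '^t:|contact|pos'
python3 snap.py 14
python3 -c "
from h import *
cv2.imwrite('pics/top14.png',capture('top'))"
python3 meas.py 14; python3 prof.py pics/s14.png pics/top14.png | tail -12
```

```text
t: 32.28
tool_pos: [0.4688, -0.1571, 0.1212]
contact_force: [-0.2, 0.9, 6.8]
14 134 scene CW [np.float64(-12.29)] CCW [] top CW [np.float64(-12.68)] CCW [np.float64(17.9)]
14 138 scene CW [np.float64(-12.19)] CCW [] top CW [np.float64(-12.32)] CCW [np.float64(18.01)]
14 142 scene CW [np.float64(-12.08)] CCW [] top CW [np.float64(-13.92)] CCW [np.float64(17.93)]
ptr top [np.float64(-0.12), np.float64(6.43)] scene [np.float64(2.79)]
ptr top [np.float64(-1.39), np.float64(8.02)] scene [np.float64(3.13)]
top
  w  [-30 -27 -24 -21 -18 -15 -12  -9  -6  -3   0   3   6   9  12  15  18  21  24  27  30]
129 [140 141 140 139 138 138 136 135 135 134 132 129 128 130 131 130 130 130 130 130 130 130 130 129 128 129 130 130 130 131 130 126 117 106 103 114 130 136 138 140 140]
134 [145 146 145 145 144 144 145 146 146 145 143 140 136 134 133 133 132 133 133 132 132 133 135 135 134 134 133 134 134 135 132 125 109  89  91 110 127 137 140 142 143]
138 [145 145 145 145 145 145 144 145 145 145 144 141 137 133 131 130 131 132 132 131 131 131 132 133 133 132 132 133 135 134 132 124 110  93  87 106 128 136 13
[... 500 characters left out ...]
146 146 146 146 146]
159 [146 146 146 145 146 146 146 146 146 146 146 146 145 145 145 147 146 146 141 134 116  97  93  97 113 130 140 144 144 142 140 140 141 142 144 145 145 146 146 145 144]
163 [146 146 146 146 145 145 145 146 146 146 145 145 145 146 147 147 146 142 136 120  99  83  72  78  91 111 129 139 141 138 136 138 139 141 143 145 146 146 146 145 145]
167 [146 147 148 147 146 146 146 147 146 146 145 146 145 144 143 141 133 126 113  98  87  77  72  71  79  92 103 115 123 123 121 122 124 129 134 140 143 145 145 146 146]
171 [146 147 146 145 145 146 146 146 146 146 144 142 138 129 119 101  82  76  70  76  81  82  78  71  65  58  56  64  70  68  66  63  71  83 101 119 132 139 140 142 145]
```

The lug moved 3.3 mm. Its centre now sits at w≈2.4 mm, against the pointer at 2.2–3.2 mm in the top view. The scene view agrees to within about 2 mm, so the lug is in line. I'll let go and lift away.

```bash

python3 -m inch '[[[0,0,0,0,0.03],[0,0,0,0,0.033],[0,0,0,0,0.038],[0,0,0,0,0.045],[0,0,0,0,0.055],[0,0,0,0,0.07],[0,0,0,0,0.0854],[0,0,0,0,0.0854],[0,0,0,0,0.0854],[0,0,0,0,0.0854]]]' | grep -E '^t:|contact|pos|width'
python3 -m inch '[[[0,0,-0.005,0,0.0854],[0,0,-0.01,0,0.0854],[0,0,-0.015,0,0.0854],[0,0,-0.015,0,0.0854],[0,0,-0.015,0,0.0854],[0,0,-0.015,0,0.0854],[0,0,-0.015,0,0.0854],[0,0,-0.015,0,0.0854],[0,0,-0.01,0,0.0854],[0,0,-0.005,0,0.0854],[0,0,0,0,0.0854],[0,0,0,0,0.0854]]]' | grep -E '^t:|contact|pos|width'
python3 -m inch '[[[0,0,0,0,0.0854],[0,0,0,0,0.0854],[0,0,0,0,0.0854],[0,0,0,0,0.0854],[0,0,0,0,0.0854],[0,0,0,0,0.0854]]]' | grep -E '^t:|pos'
python3 snap.py 15
python3 -c "
from h import *
cv2.imwrite('pics/top15.png',capture('top'))"
python3 meas.py 15
```

```text
t: 33.22
tool_pos: [0.4691, -0.1576, 0.1213]
contact_force: [0.2, 1.1, 0.3]
gripper_width: 0.0852
t: 34.22
tool_pos: [0.469, -0.1576, 0.2412]
contact_force: [0.2, 0.3, -0.7]
gripper_width: 0.0854
t: 34.72
tool_pos: [0.469, -0.1575, 0.241]
15 134 scene CW [np.float64(-12.3)] CCW [] top CW [np.float64(-13.56)] CCW [np.float64(17.86)]
15 138 scene CW [np.float64(-12.21)] CCW [] top CW [np.float64(-12.98)] CCW [np.float64(18.2)]
15 142 scene CW [np.float64(-12.07)] CCW [] top CW [np.float64(-14.52)] CCW [np.float64(17.85)]
ptr top [np.float64(-0.26), np.float64(6.53)] scene [np.float64(2.61)]
ptr top [np.float64(-1.54), np.float64(8.08)] scene [np.float64(2.97)]
```

The lug hasn't moved since I let go, it is in line with the pointer, and everything is at rest. Handing in.

```bash
python3 -c "
from workcell import order
print(order.close_job())"
```

```text
the job is handed in; nothing more can be done
None
```

The job is handed in, with no verdict shown: by camera measurement the flywheel ran at about 20.0 rpm for about 8 s, stopped with its lug in line with the pointer (about 1° measuring uncertainty), and the crank was let go with everything at rest at 34.7 s.

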